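# Draw the due plug gauge up to its wear band and hold it

### The job

Whichever board lies in the tray's yellow bay is checked next: the blue board needs the plug gauge with the blue handle, the green board the one with the green handle. Pull that gauge straight up in its snug bore, in line with it, without forcing it or lifting or dragging the stand, until its whole black wear band shows above the top of the stand, and never so far that its red tip zone comes out of the bore. The program finishes while the gripper still holds the gauge up there, steady; leave the other gauge, the boards and everything else alone.

Things in the scene. Friction and masses are not known exactly. Their poses are not given: they have to be found in the camera images.
- stand: Loose aluminium gauge stand of about 1.6 kg on a dark steel foot plate: block 66 x 146 mm, top face 63 mm above the worktop; foot plate 92 x 172 x 8 mm. Origin: centre of its underside; z up, y along its long side. Two vertical bores of 17 mm diameter, 55 mm deep, open in the top face at x = 0, y = +45 mm and y = -45 mm; either may hold either gauge. Sprung pads in the bores drag on the shanks with about 5 N.
- gauge_blue_grip (a point): Handle centre of the loose blue-handled plug gauge (about 0.14 kg); z up along the gauge. Handle 22 mm diameter, 42 mm tall, on a flange 28 mm wide, 5 mm thick, resting at the start on the stand's top, 26 mm below this point. Under it a 16 mm shank, 50 mm long, in the bore (1 mm play); black band 10 to 20 mm below the flange's underside, red from 36 mm down.
- gauge_green_grip (a point): Handle centre of the loose green-handled plug gauge, in every size the same as the blue-handled one. Either gauge, raised by 20 to 36 mm from its seat (28 mm is the middle), shows all of its black band and none of its red zone.
- tray: Black plastic tray 134 x 184 mm, fixed to the worktop, floor 4 mm high, with two framed bays for boards side by side along its y axis (frames 12 mm high). Origin: centre of its underside. The bay at y = +46 mm has the yellow frame (the board to check next), the bay at y = -46 mm the grey frame (waiting).
- board_blue: Loose blue circuit board with black parts, 62 x 100 x 14 mm, lying in one bay of the tray; origin at the centre of its underside.
- board_green: Loose green circuit board with black parts, 70 x 110 x 14 mm, lying in the other bay of the tray; origin at the centre of its underside.
- loupe: Loose black eye loupe, 39 mm in diameter, 34 mm tall, standing beyond the stand; origin at the centre of its underside. Leave alone.
- tally_counter: Loose round white tally counter, 45 mm in diameter, 28 mm tall; origin at the centre of its underside. Leave alone.
- esd_brush: Loose black brush, 24 x 132 x 26 mm, lying along its y axis on the robot's side of the stand; origin at the centre of its underside. Leave alone.

How it is judged:
By the outcome, as a careful person would: the job done as asked, in the order asked, and still so for the second after the job is handed in, while the arm keeps its last pose, push and grip.
It also fails if it takes over 32 s, if anything falls off the work surface, if the arm or the gripper's body presses on something with over 40 N, if the wrist force passes 120 N, or if a joint passes its speed limit or range.

### The arm

A 6-joint arm with a two-finger parallel gripper is mounted at the origin on a cart in front of the work surface, level with it; the furniture and walls round the work are solid. World frame = base frame: x ahead of the robot, y to its left, z up, the work surface at z = 0. Lengths are in mm, angles in rad, forces in N, time in s.
With the tool pointing down it reaches from about 275 to 975 mm from the base axis. Payload 8.4 kg.
Tool frame: the origin (TCP) lies where the fingers leave the gripper's body, on its centre line; the fingertips stand 88 mm ahead of it and the grasp point (between the pads) lies 69 mm ahead of it; z points along the fingers, y is the line along which they close (so a half turn about z gives the same grasp; the last joint's range is limited). The gripper opens to 92 mm and grips with 3 to 60 N. Pads are 20 mm wide; open, the fingers measure 128 mm over their backs; the gripper's body (75 mm by 189 mm) begins 69 mm behind the grasp point.
Start: joints at [1.101, 0.353, 1.633, -0, 1.155, -0.002], TCP at [281.827, 557.855, 302.683] pointing down, gripper open.
Joint ranges: [-2.63, 2.63], [-0.92, 2.1], [0.06, 2.66], [-1.3, 4.44], [0, 2.69], [-3.02, 3.02]. Speed limits (rad/s): [2.22, 2.22, 2.79, 3.14, 3.14, 3.14].

### API

Orientations are given as a rotation vector (axis times angle).
In Python, from station import get_state, read_camera, close_job gives the robot as it stands.
- The arm moves only by the shell command python3 -m crank 'ROWS' [FORCE]. ROWS is a JSON object of lists of equal length, an entry for each row: "hand": the opening, from 0 (shut) to 1 (fully open); "offset": the shift along the tool's x, y, z in m, a list of three; "yaw": the turn about the tool's z in rad. A call has exactly 10 rows; each row shifts and turns the commanded pose from where the row before left it, along the tool's axes as they then stand; what a row does not reach is not made up. A row lasts 1/8 s, in which the tool goes at most 62.5 mm and 10.7 degrees, less where a joint would pass 70% of its speed; a pose out of reach is approached as far as the arm can. A call with a gripper value outside its range is refused whole. The fingers move at their own pace and stop on an object; FORCE is the grip in N (left out, the last holds). Time passes only in rows, so rows that do not move let the fingers close, or fill a call up. It gives the time, the measured TCP pose, the force, the opening and the grip force at its end, in the units of the state.
- get_state(): the state, without advancing time (a new reading comes with each control period).
- read_camera(name): name is "scene" or "top" or "wrist"; returns a dict with "image" (420x560x3 uint8, blue, green, red), "fov_y" (degrees; the focal length in pixels is half the picture's height over the tangent of half this angle, whatever the lens; pixels are square), "cx", "cy" (the principal point, pixels), "eye" and "rotation" of the camera in the world. Camera axes: x right, y up, looking along -z (the intrinsics and any distortion apply to the point x, -y, -z); pixel columns grow to the right and rows downward; lengths in mm; the calibration is good to about 2 mm. A picture is of the moment at which its call begins. There is no depth.
- close_job(): hands the job in; it is judged then, once.
The state is a dict: "t": time; "qpos": joint angles; "qvel": joint speeds; "tau": joint torques, N m; "eef_pos": TCP position; "eef_rot": TCP orientation; "ft_force": force on the tool from outside, world axes, zero at the start; "wrist_torque": the same for the moment, N m; "opening": finger opening in mm; "grip_force": force on a finger pad.
Only numpy, scipy, OpenCV 4.12 (cv2) and the standard library are available. Lean on these libraries where they do the work, as an engineer would, in place of code of your own. Each camera call takes 0.05 s, during which the arm holds its last target. There are 200 camera calls.

## Working session

There is one attempt and no reset: what is moved stays moved. The work goes in short steps, Python scripts to look and compute and a shell command to move; the robot and the scene stay as the last step left them, time stands still between calls to the robot, and variables do not carry over. Pictures are saved under pics/ and viewed, at most 10 in all, crops included, and the job is handed in when it is done.

```bash
mkdir -p pics
cat > h.py <<'E'
from station import *
import numpy as np, cv2
E
python3 - <<'E'
from h import *
s=get_state();print(s['t'],s['eef_pos'],s['eef_rot'],s['opening'])
for n in('scene','top'):
    c=read_camera(n);cv2.imwrite(f'pics/{n}0.png',c['image']);print(n,{k:v for k,v in c.items() if k!='image'})
E
```

```text
0.0 [281.64450187 557.50950207 301.96469254] [-7.28015136e-01 -3.05572262e+00  2.13885081e-03] 91.70488923778035
scene {'fov_y': 57.82742214344274, 'cx': 274.8804188364671, 'cy': 210.7617855736633, 'eye': array([ 102.77061284, -488.18962841,  486.89366873]), 'rotation': array([ 1.06893838, -0.30594576, -0.46564948])}
top {'fov_y': 55.90099147016315, 'cx': 277.6128426011566, 'cy': 206.13490052496562, 'eye': array([407.56678275, 190.37119758, 930.96660918]), 'rotation': array([ 0.1232823 , -0.10786738, -1.547787  ])}
```

View pics/scene0.png

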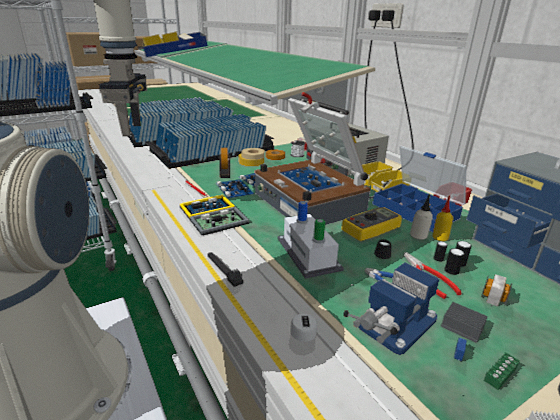

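View pics/top0.png

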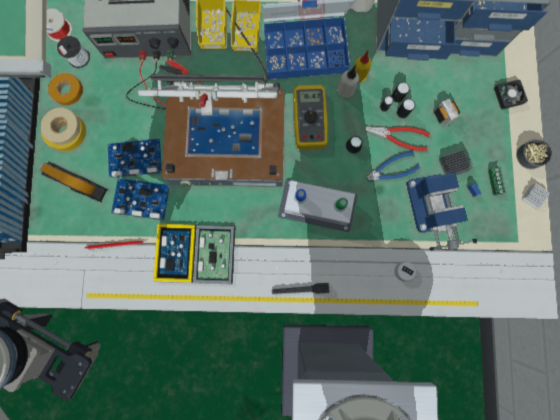

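The yellow bay at about (175,253) in the top view holds the blue board, so the target is the blue gauge at about (300,195). The green gauge is at (342,203). The jig corner is near (285,185).

```bash
cat >> h.py <<'E'
from scipy.spatial.transform import Rotation as R
def ray(c,u,v):
    f=c['image'].shape[0]/2/np.tan(np.radians(c['fov_y']/2))
    d=R.from_rotvec(c['rotation']).apply([(u-c['cx'])/f,-(v-c['cy'])/f,-1.])
    return c['eye'],d/np.linalg.norm(d)
def plane(c,u,v,z):
    e,d=ray(c,u,v);return e+d*(z-e[2])/d[2]
def tri(rs):
    A=0;b=0
    for e,d in rs:
        P=np.eye(3)-np.outer(d,d);A=A+P;b=b+P@e
    x=np.linalg.solve(A,b);return x,[np.linalg.norm(np.cross(x-e,d)) for e,d in rs]
def blob(c,col,box):
    h=cv2.cvtColor(c['image'],cv2.COLOR_BGR2HSV);lo,hi={'b':((105,130,40),(130,255,255)),'g':((55,150,20),(80,255,255))}[col]
    m=cv2.inRange(h,lo,hi);k=np.zeros_like(m);u0,v0,u1,v1=box;k[v0:v1,u0:u1]=m[v0:v1,u0:u1]
    n,l,st,ce=cv2.connectedComponentsWithStats(k);i=1+np.argmax(st[1:,4]);return ce[i],st[i]
E
python3 - <<'E'
from h import *
t=read_camera('top');s=read_camera('scene')
for col,bt,bs in(('b',(290,180,313,208),(294,198,314,240)),('g',(332,192,353,214),(310,214,330,245))):
    a,sa=blob(t,col,bt);b,sb=blob(s,col,bs);print(col,a,sa,b,sb)
    print(tri([ray(t,*a),ray(s,*b)]),plane(t,*a,95))
# stand top face
h=cv2.cvtColor(t['image'],cv2.COLOR_BGR2HSV)
print([plane(t,u,v,8).round() for u,v in((285,182),(355,193),(350,230),(281,218))], plane(t,285,185,60))
s=get_state();print(R.from_rotvec(s['eef_rot']).as_matrix().round(3),s['eef_pos'])
cv2.imwrite('pics/crop.png',np.hstack([cv2.resize(t['image'][150:250,240:370],None,fx=3,fy=3,interpolation=cv2.INTER_CUBIC),cv2.resize(read_camera('scene')['image'][150:250,250:380],None,fx=3,fy=3,interpolation=cv2.INTER_CUBIC)]))
E
```

```text
b [300.43283582 195.14925373] [296 189  10  12  67] [302.22222222 211.62745098] [298 202  10  19 153]
(array([557.94761532, 151.02664039,  88.27027514]), [np.float64(0.28323331650202865), np.float64(0.28323331650202754)]) [556.49910023 151.48274174  95.        ]
g [339.58974359 204.8974359 ] [337 199   9  10  39] [319.19753086 230.24074074] [315 220  10  20 162]
(array([540.53373503,  65.07101179,  86.51830017]), [np.float64(2.5971502409198655), np.float64(2.5971502409198246)]) [536.97699825  67.73147934  95.        ]
[array([603., 185.,   8.]), array([580.,  18.,   8.]), array([492.,  31.,   8.]), array([517., 192.,   8.])] [585.17823409 184.71812797  60.        ]
[[-0.893  0.451 -0.   ]
 [ 0.451  0.893 -0.001]
 [ 0.    -0.001 -1.   ]] [281.73907927 557.6624297  302.24410029]
```

View pics/crop.png

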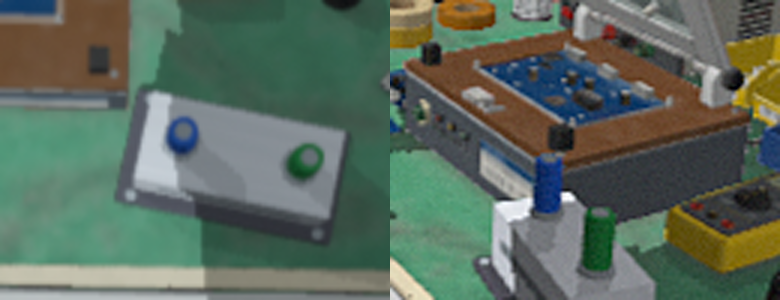

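The crop confirms the blue gauge at the +y bore next to the jig corner and bumper, and the stand is turned about -11°. I'll move above the blue gauge at the current height, then yaw.

```bash
python3 -m crank '{"hand":[1,1,1,1,1,1,1,1,1,1],"offset":[[-0.025,-0.014,0],[-0.05,-0.028,0],[-0.05,-0.028,0],[-0.05,-0.028,0],[-0.05,-0.028,0],[-0.05,-0.028,0],[-0.05,-0.028,0],[-0.05,-0.028,0],[-0.04,-0.02,0],[-0.014,-0.007,0]],"yaw":[0,0,0,0,0,0,0,0,0,0]}'
python3 -m crank '{"hand":[1,1,1,1,1,1,1,1,1,1],"offset":[[0,0,0],[0,0,0],[0,0,0],[0,0,0],[0,0,0],[0,0,0],[0,0,0],[0,0,0],[0,0,0],[0,0,0]],"yaw":[0.1,0.15,0.15,0.15,0.15,0.15,0.15,0.15,0.14,0]}'
python3 - <<'E'
from h import *
t=read_camera('top')
s=get_state();M=R.from_rotvec(s['eef_rot']).as_matrix();print(s['t'],M.round(3),s['eef_pos'],s['qpos'].round(2) if hasattr(s['qpos'],'round') else s['qpos'])
c=read_camera('wrist');cv2.imwrite('pics/w1.png',c['image']);print(c['eye'],c['rotation'])
h=cv2.cvtColor(c['image'],cv2.COLOR_BGR2HSV)
s=read_camera('scene')
print('bumper',tri([ray(t,273,169),ray(s,307,196)]))
E
```

```text
t: 1.5
eef_pos: [558.9, 150.9, 302.6]
eef_rot: [0.732, 3.055, -0.0]
ft_force: [0.6, -0.1, -0.7]
opening: 91.7
grip_force: 0.0
t: 2.75
eef_pos: [557.4, 153.6, 302.6]
eef_rot: [-2.417, -2.006, 0.0]
ft_force: [-0.3, -0.1, -0.5]
opening: 92.1
grip_force: 0.0
2.8 [[ 0.182  0.983 -0.   ]
 [ 0.983 -0.182  0.   ]
 [ 0.    -0.    -1.   ]] [557.49743974 153.49790412 302.60918539] [0.27 0.28 1.74 0.   1.13 0.45]
[572.56655772 236.8994028  384.15100845] [-0.30124267  0.02775357 -0.18253113]
bumper (array([613.65238257, 211.72837197,  91.24053032]), [np.float64(0.15038855745656765), np.float64(0.15038855745668908)])
```

View pics/w1.png

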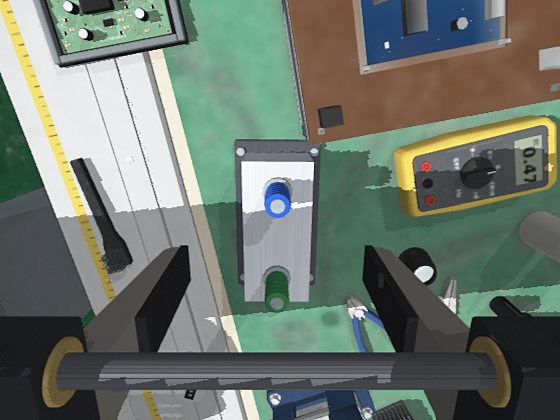

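The wrist view shows the blue handle's top at about (278,206) and the green one's at (278,303). The stand is aligned with the image, and both fingers are well clear of the jig. Next I refine the position.

Run:
```python
from h import *
c=read_camera('wrist');t=read_camera('top')
s=get_state();M=R.from_rotvec(s['eef_rot']).as_matrix();p=np.array(s['eef_pos'])
h=cv2.cvtColor(c['image'],cv2.COLOR_BGR2HSV)
# top faces: pale, paler disc -> circles
g=cv2.cvtColor(cv2.resize(c['image'][170:320,240:320],None,fx=4,fy=4,interpolation=cv2.INTER_CUBIC),cv2.COLOR_BGR2GRAY)
for col,box in(('b',(255,170,300,225)),('g',(255,255,300,318))):
    a,st=blob(c,col,box);print(col,a,st)
    u=st[0]+st[2]/2-.5; v=st[1]+st[3]-1-st[2]/2+.5
    q=plane(c,u,v,110);print(u,v,q, 'tool',M.T@(q-p))
# stand plate corners in wrist
P=[plane(c,u,v,8) for u,v in((235,141),(320,141))];print(P,P[1]-P[0])
q=plane(c,278,206,110);print(q,M.T@(q-p))
```

```text
b [276.72884283 198.02072539] [264 182  26  36 579]
276.5 204.5 [557.63138403 153.5764999  110.        ] tool [  0.46886263  -0.19544481 192.66138279]
g [275.62886598 285.5257732 ] [265 272  23  34  97]
276.0 294.0 [542.14788781  72.80726365 110.        ] tool [-81.77030508  -0.55247795 192.66026067]
[array([521.89971597, 199.35674679,   8.        ]), array([609.76442681, 182.96570228,   8.        ])] [ 87.86471084 -16.39104451   0.        ]
[558.5933435 152.1034121 110.       ] [ -0.80206516   1.02114724 192.66123339]
```

```bash
python3 -m crank '{"hand":[1,1,1,1,1,1,1,1,1,1],"offset":[[0,0,0.01],[0,0,0.02],[0,0,0.02],[0,0,0.02],[0,0,0.02],[0,0,0.02],[0,0,0.015],[0,0,0.01],[0,0,0.006],[0,0,0]],"yaw":[0,0,0,0,0,0,0,0,0,0]}'
python3 - <<'E'
from h import *
c=read_camera('wrist');cv2.imwrite('pics/w2.png',c['image'])
s=get_state();M=R.from_rotvec(s['eef_rot']).as_matrix();p=np.array(s['eef_pos']);print(p,s['ft_force'])
a,st=blob(c,'b',(230,150,330,330));print(a,st)
u=st[0]+st[2]/2-.5; v=st[1]+st[3]-1-st[2]/2+.5
print(u,v,M.T@(plane(c,u,v,110)-p))
E
```

```text
t: 4.25
eef_pos: [557.9, 152.9, 161.5]
eef_rot: [-2.419, -2.004, 0.0]
ft_force: [0.2, 0.1, -1.2]
opening: 92.1
grip_force: 0.0
[558.04206693 152.91224996 161.90348261] [-0.33153291 -0.48836093 -0.11504167]
[276.73773658 278.82889146] [ 252  242   50   80 2589]
276.5 296.5 [ 2.55204269 -0.43380341 51.90376956]
```

View pics/w2.png

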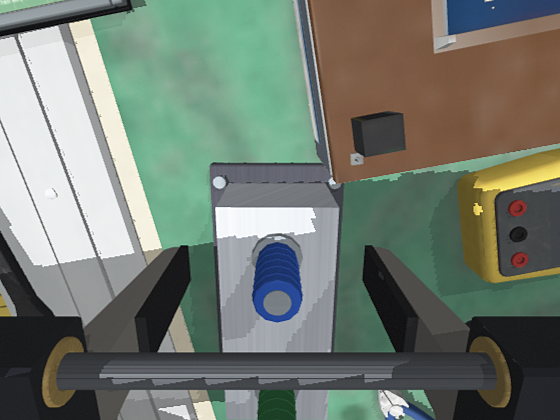

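The handle is centred between the fingers (column 276.5 against about 276) and 1–2 mm off along tool x. I'll trim that and close gently.

```bash
python3 -m crank '{"hand":[0.8,0.6,0.45,0.35,0.3,0.27,0.25,0.23,0.2,0.15],"offset":[[0.001,0,0],[0.001,0,0],[0,0,0],[0,0,0],[0,0,0],[0,0,0],[0,0,0],[0,0,0],[0,0,0],[0,0,0]],"yaw":[0,0,0,0,0,0,0,0,0,0]}' 20
python3 -m crank '{"hand":[0.1,0.1,0.1,0.1,0.1,0.1,0.1,0.1,0.1,0.1],"offset":[[0,0,0],[0,0,0],[0,0,0],[0,0,0],[0,0,0],[0,0,0],[0,0,0],[0,0,0],[0,0,0],[0,0,0]],"yaw":[0,0,0,0,0,0,0,0,0,0]}' 25
```

```text
t: 5.55
eef_pos: [558.3, 154.8, 161.7]
eef_rot: [2.419, 2.004, 0.0]
ft_force: [0.3, 0.3, 0.0]
opening: 21.7
grip_force: 20.0
t: 6.8
eef_pos: [558.3, 154.8, 161.7]
eef_rot: [2.419, 2.004, 0.0]
ft_force: [1.2, 0.3, -0.2]
opening: 21.4
grip_force: 25.0
```

Firm grip with little side force. First a slow lift of 8 mm.

```bash
python3 -m crank '{"hand":[0.1,0.1,0.1,0.1,0.1,0.1,0.1,0.1,0.1,0.1],"offset":[[0,0,-0.001],[0,0,-0.001],[0,0,-0.001],[0,0,-0.001],[0,0,-0.001],[0,0,-0.001],[0,0,-0.001],[0,0,-0.001],[0,0,0],[0,0,0]],"yaw":[0,0,0,0,0,0,0,0,0,0]}'
python3 - <<'E'
from h import *
s=get_state();print(s['eef_pos'],s['ft_force'],s['wrist_torque'],s['opening'])
c=read_camera('wrist');a,st=blob(c,'b',(230,150,330,330));print(a,st)
E
```

```text
t: 8.05
eef_pos: [558.3, 154.9, 169.8]
eef_rot: [2.419, 2.004, 0.0]
ft_force: [0.3, -0.8, -2.8]
opening: 21.5
grip_force: 25.0
[558.25354644 154.86040639 169.78660583] [ 0.29321247 -0.79251327 -2.82194781] [-0.14966851  0.07895043  0.04892997] 21.46622565860212
[276.0520319  282.42954804] [ 252  246   50   80 2633]
```

```bash
python3 -m crank '{"hand":[0.1,0.1,0.1,0.1,0.1,0.1,0.1,0.1,0.1,0.1],"offset":[[0,0,-0.001],[0,0,-0.001],[0,0,-0.001],[0,0,-0.001],[0,0,-0.001],[0,0,-0.001],[0,0,-0.001],[0,0,-0.001],[0,0,-0.001],[0,0,-0.001]],"yaw":[0,0,0,0,0,0,0,0,0,0]}'
python3 - <<'E'
from h import *
s=get_state();print(s['ft_force'],s['wrist_torque'])
c=read_camera('wrist');cv2.imwrite('pics/w3.png',c['image']);a,st=blob(c,'b',(230,150,330,330));print(a,st)
c=read_camera('scene');cv2.imwrite('pics/s3.png',cv2.resize(c['image'][150:290,240:400],None,fx=4,fy=4,interpolation=cv2.INTER_CUBIC))
E
```

```text
t: 9.35
eef_pos: [558.2, 154.8, 179.8]
eef_rot: [2.419, 2.004, 0.0]
ft_force: [0.0, 0.9, -3.9]
opening: 21.4
grip_force: 25.0
[ 1.90096559e-03  8.91676008e-01 -3.85859806e+00] [-0.04701273  0.09301233 -0.01339893]
[276.06143345 282.43799772] [ 252  246   50   80 2637]
```

View pics/w3.png

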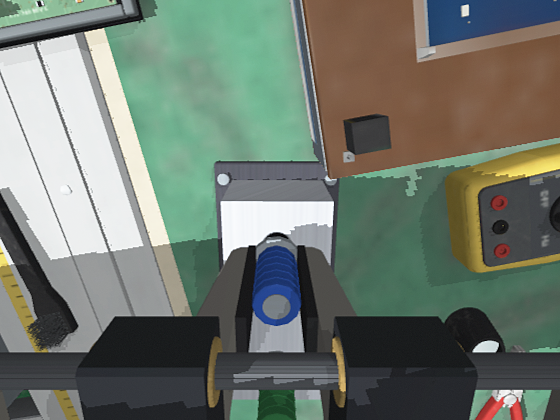

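View pics/s3.png

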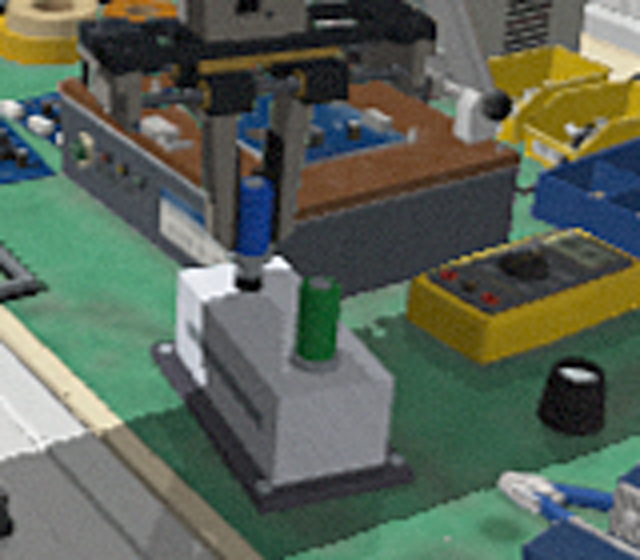

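The gauge is rising straight up, with the black band just emerging at about (250,282) in the scene crop. The stand hasn't moved and the handle isn't slipping. It is raised 18 mm, so 10 mm remain.

```bash
python3 -m crank '{"hand":[0.1,0.1,0.1,0.1,0.1,0.1,0.1,0.1,0.1,0.1],"offset":[[0,0,-0.001],[0,0,-0.001],[0,0,-0.001],[0,0,-0.001],[0,0,-0.001],[0,0,-0.001],[0,0,-0.001],[0,0,-0.001],[0,0,-0.001],[0,0,-0.001]],"yaw":[0,0,0,0,0,0,0,0,0,0]}'
python3 -m crank '{"hand":[0.1,0.1,0.1,0.1,0.1,0.1,0.1,0.1,0.1,0.1],"offset":[[0,0,0],[0,0,0],[0,0,0],[0,0,0],[0,0,0],[0,0,0],[0,0,0],[0,0,0],[0,0,0],[0,0,0]],"yaw":[0,0,0,0,0,0,0,0,0,0]}'
python3 - <<'E'
from h import *
s=get_state();print(s['ft_force'],s['wrist_torque'])
c=read_camera('wrist');a,st=blob(c,'b',(230,150,330,330));print(a,st)
c=read_camera('scene');cv2.imwrite('pics/s4.png',cv2.resize(c['image'][150:290,240:400],None,fx=4,fy=4,interpolation=cv2.INTER_CUBIC))
E
```

```text
t: 10.7
eef_pos: [558.3, 154.8, 189.8]
eef_rot: [-2.419, -2.004, -0.0]
ft_force: [0.2, 0.0, -4.5]
opening: 21.5
grip_force: 25.0
t: 11.95
eef_pos: [558.3, 154.8, 189.8]
eef_rot: [2.419, 2.004, 0.0]
ft_force: [-0.0, 0.0, -0.1]
opening: 21.4
grip_force: 25.0
[-0.036513    0.03102254 -0.14399164] [-0.09955962  0.05071417 -0.00630853]
[276.04139765 282.42764907] [ 252  246   50   80 2633]
```

View pics/s4.png

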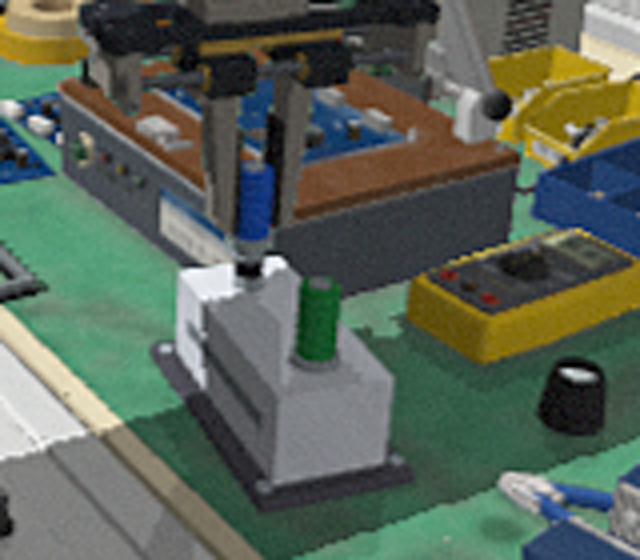

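The whole black band shows at about (248,266), with grey shank below it and no red. The stand is unmoved, and the gauge is held steady 28 mm up.

```bash
python3 -c "from station import close_job; print(close_job())"
```

```text
the job is handed in; nothing more can be done
None
```

The blue board lay in the yellow bay, so I pulled the blue-handled gauge straight up 28 mm: its whole black band shows, no red does, the stand did not move, and the gripper was still holding it steady when I handed the job in.

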